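# Spin down the wing nut of a table microphone stand

### The job

The big wing nut that clamps the foot of the table microphone stand is loose: screw it down, clockwise seen from above, until it sits on its washer and stops turning. Do it with light sideways strokes of the fingertips against its wings, as often as needed; do not pinch it, and do not wrench it once it has stopped. Leave the glasses and the little bottle standing where they are.

Things in the scene. Friction and masses are not known exactly. Their poses are not given: they have to be found in the camera images.
- wingnut (a joint): Steel wing nut on an upright stud: turn in rad, clockwise seen from above; 0 fully loose, 7.0 home on its washer (hard stop). Starts 3.6 to 6.4 rad short, sinks 5 mm per turn, turns easily (1 N at a wing), stays where left. Hub 28 mm wide, 22 high; two upright flat wings, span 72 mm, each 6 mm thick, from 8 to 34 mm above its underside. Stud 10 mm thick, top 92 mm above the table.
- nut_centre (a point): On the nut's axis, half-way up the wings (21 mm above its underside): 69 mm above the table when home, up to 5 mm higher when loose. Wing tops are 13 mm above it, wing lower edges 13 mm below. Its x axis points along one wing and turns with the nut; z is up.
- wing_tip (a point): Outer end of one of the two wings, halfway up, 36 mm from the nut's axis. The other wing is the mirror image, on the other side of the axis.
- lip (a point): Middle of the top edge of the foot's upturned dark grey lip, a fixed wall 66 mm long, 6 mm thick, near face 48 mm from the nut's axis, top 90 mm above the table (as high as the wings). The wings clear it by 12 mm but a finger does not fit between: strokes cannot run past that side. It runs along this point's x; y points away from the nut.
- stand: Fixed microphone stand: navy block 150 x 300 x 40 mm (x, y, z), on it a dark grey foot 66 x 260 x 5 mm. Origin: centre of the block's underside. In its frame the nut's axis is at x 0, y -80 mm; the lip at y -29; the post (18 mm thick) at y +85, microphone leaning out to +y, top 0.29 m above the table. Foot top 45 mm, washer (34 mm wide) top 48 mm above the table.
- goblet_mid (a point): Middle of a loose stemmed glass, 145 mm high, 66 mm wide; point 70 mm above its underside; z up. To be left alone.
- tumbler_mid (a point): Middle of a loose glass tumbler, 100 mm high, 68 mm wide; point 50 mm above its underside; z up. To be left alone.
- flask_mid (a point): Middle of a loose little amber bottle with a white cap, 110 mm high, 50 mm wide; point 55 mm above its underside; z up. To be left alone.
Mind the look-alikes: they are no part of the job. Leave any black or red look-alike of the part that bears goblet_mid alone. Leave any yellow look-alike of the part that bears flask_mid alone.

How it is judged (in metres and radians):
At the end, for the whole second after the job is handed in: The wing nut is screwed down and at rest: its joint reads over 6.65 rad (home is 7.0, so within 20 degrees of the stop). The goblet, tumbler and flask stand upright (within 0.15 rad) within 25 mm of where they were (value of joint wingnut above 6.65 rad and not (velocity of joint wingnut above 0.1 rad/s or velocity of joint wingnut below -0.1 rad/s) and distance of each of goblet_mid, tumbler_mid, flask_mid from where it was at the start of the episode below 0.025 m and angle between each of goblet_mid, tumbler_mid, flask_mid's own z axis and vertical below 0.15 rad); the robot touches nothing.
It fails at once if the nut is pinched or wrenched: the fingers bear on it with more than 35 N (contact force between the fingers and wingnut above 35 N).
It fails at once if the goblet is lifted, tipped or pushed away (distance of goblet_mid from where it was at the start of the episode above 0.03 m or angle between goblet_mid's own z axis and vertical above 0.35 rad).
It fails at once if the tumbler is lifted, tipped or pushed away (distance of tumbler_mid from where it was at the start of the episode above 0.03 m or angle between tumbler_mid's own z axis and vertical above 0.35 rad).
It fails at once if the flask is lifted, tipped or pushed away (distance of flask_mid from where it was at the start of the episode above 0.03 m or angle between flask_mid's own z axis and vertical above 0.35 rad).
It also fails if it takes over 51 s, if anything falls off the work surface, if the arm or the gripper's body presses on something with over 40 N, if the wrist force passes 120 N, or if a joint passes its speed limit or range.

### The arm

A 6-joint arm with a two-finger parallel gripper is mounted at the origin on the work surface. World frame = base frame: x ahead of the robot, y to its left, z up, the work surface at z = 0. Lengths are in mm, angles in rad, forces in N, time in s.
With the tool pointing down it reaches from about 250 to 725 mm from the base axis. Payload 9.7 kg.
Tool frame: the origin (TCP) lies at the very end of the fingers, on their centre line; the grasp point (between the pads) lies 19 mm behind it; z points along the fingers, y is the direction in which the jaws open and shut (so a half turn about z gives the same grasp; the last joint's range is limited). The gripper opens to 85 mm and grips with 20 to 120 N. Pads are 22 mm wide; open, the fingers measure 114 mm over their backs; the gripper's body (76 mm by 85 mm) begins 54 mm behind the grasp point. The pads swing forward as they close: fully open they stand 13 mm farther back than shut.
Start: joints at [-1.175, 0.087, 0.176, 1.66, 0, 1.571], TCP at [212.048, -507.477, 197.984] pointing down, gripper open.
Joint ranges: [-3.13, 3.13], [-0.85, 1.81], [-1.15, 1.24], [-2.2, 2.28], [-1.44, 1.52], [-3.14, 3.14]. Speed limits (rad/s): [2.22, 2.22, 2.57, 3.14, 3.14, 3.14].

### API

Orientations are given as [roll, pitch, yaw] about the fixed x, y, z axes, in that order (R = Rz(yaw) Ry(pitch) Rx(roll)).
In Python, from workcell import r, imaging gives the robot as it stands.
- The arm moves only by the tool move_arm, never from a script. Its argument "plan" is a list of rows, each a list of 2 entries, a list of its own where there are three numbers: the shift along the tool's x, y, z in mm, then the turn, a rotation vector about the tool's x, y, z in degrees. A call has 1 to 12 rows; each row shifts and turns the commanded pose from where the row before left it, along the tool's axes as they then stand; what a row does not reach is not made up. A row lasts 1/12 s, in which the tool goes at most 41.7 mm and 7.16 degrees, less where a joint would pass 70% of its speed; a pose out of reach is approached as far as the arm can. A call is refused whole if a number of a shift passes 41.7 or a number of a turn 7.16, either way. A call with a gripper value outside its range is refused whole. "claw" is the closure in counts, from 0 (fully open) to 255 (shut), set as the call begins (left out, the last holds). The fingers move at their own pace and stop on an object; "grip_force" is the grip in N (left out, the last holds). Time passes only in rows, so rows that do not move let the fingers close. It gives the time, the measured TCP pose, the force and the opening at its end, in the units of the state.
- r.get_obs(): the state, without advancing time (a new reading comes with each control period).
- imaging.read_camera(name): name is "side" or "top"; returns the picture (384x512x3 uint8, red, green, blue); there is no depth.
- imaging.camera_params(name): a dict with "vfov" (degrees; the focal length in pixels is half the picture's height over the tangent of half this angle, whatever the lens; pixels are square), "cx", "cy" (the principal point, pixels), "rvec" (rotation vector, rad) and "tvec" (3), from world to camera coordinates, as OpenCV has them. Camera axes: x right, y down, z forward; pixel columns grow to the right and rows downward; lengths in mm; the calibration is good to about 2 mm. A picture is of the moment at which its call begins. camera_params takes no time and is no camera call.
- r.close_job(): hands the job in, once; it reports no verdict.
The state is a dict: "time": time; "q": joint angles; "qd": joint speeds; "effort": joint torques, N m; "position": TCP position; "orientation": TCP orientation; "ft_force": force on the tool from outside, world axes, zero at the start; "torque": the same for the moment, N m; "grip_width": finger opening in mm.
Only numpy, scipy, OpenCV 4.12 (cv2) and the standard library are available. Lean on these libraries where they do the work, as an engineer would, in place of code of your own. Each camera call takes 0.05 s, during which the arm holds its last target. There are 200 camera calls.

## Working session

There is one attempt and no reset: what is moved stays moved. The work goes in short steps, Python scripts to look and compute and a tool call to move; the robot and the scene stay as the last step left them, time stands still between calls to the robot, and variables do not carry over. Pictures are saved under pics/ and viewed, about 8 in all and at most 12, crops included, and the job is handed in when it is done.

Besides the shell and the picture viewer there is one more tool, called after "Emit:" by a JSON object that holds its "api" and its "payload", one argument or row to a line. move_arm: Moves the arm, as the interface text tells. Its arguments: {"type":"object","properties":{"plan":{"type":"array","items":{"type":"array"}},"claw":{"type":"number"},"grip_force":{"type":"number"}},"required":["plan"]}

```bash
mkdir -p pics; cat > h.py <<'E'
import numpy as np, cv2
from workcell import r, imaging
def cam(n):
    p=imaging.camera_params(n); R=cv2.Rodrigues(np.array(p['rvec'],float))[0]; t=np.array(p['tvec'],float).ravel()
    return p,R,t,192/np.tan(np.radians(p['vfov'])/2)
def ray(n,u,v,z):
    p,R,t,f=cam(n); d=R.T@np.array([(u-p['cx'])/f,(v-p['cy'])/f,1]); c=-R.T@t
    return c+d*(z-c[2])/d[2]
def proj(n,P):
    p,R,t,f=cam(n); q=R@np.array(P,float)+t
    return f*q[:2]/q[2]+[p['cx'],p['cy']]
def shot(n,name,box=None,s=1.5):
    im=imaging.read_camera(n); np.save(f'pics/{name}.npy',im); sv(im,name,box,s); return im
def sv(im,name,box=None,s=1.5):
    if box: im=im[box[1]:box[3],box[0]:box[2]]
    cv2.imwrite(f'pics/{name}.png',cv2.resize(im[:,:,::-1],None,fx=s,fy=s,interpolation=cv2.INTER_CUBIC))
E
python3 - <<'E'
from h import *
for n in('top','side'):
    shot(n,n+'0'); p,R,t,f=cam(n); print(n,p,-R.T@t,f)
print(r.get_obs())
E
```

```text
top {'vfov': 57.01783391904973, 'cx': 260.00212617319835, 'cy': 187.68312058991785, 'rvec': array([ 2.17669129, -2.18446253,  0.10701642]), 'tvec': array([ 70.30281701, 579.61447044, 892.45200889])} [498.66454029  77.07834288 939.55234762] 353.4888067074712
side {'vfov': 55.776481975539944, 'cx': 260.54961861918116, 'cy': 193.23547937202105, 'rvec': array([ 2.26157121, -0.19756046,  0.10646582]), 'tvec': array([-550.14936325,  188.88198747,  752.10125964])} [ 453.82950967 -544.87139487  633.36480091] 362.80493236108435
{'time': 0.1, 'q': array([-1.17497075e+00,  8.73868095e-02,  1.75231254e-01,  1.65977551e+00,
       -2.13004979e-05,  1.57081599e+00]), 'qd': array([ 2.34454584e-04, -6.42531878e-04,  1.62948251e-03,  4.38873895e-05,
       -6.94153794e-04, -1.05816776e-03]), 'effort': array([ 6.41893757e-05, -5.21560299e+01,  4.65655160e+01,  1.60016032e-02,
        3.70498879e-05, -3.98808922e-06]), 'position': array([ 211.96938581, -507.26549464,  197.37319287]), 'orientation': array([-3.14045792e+00,  2.13227923e-05,  3.95805941e-01]), 'ft_force': array([-0.21966807,  0.19176527,  0.1340646 ]), 'torque': array([ 0.01198715, -0.03996503,  0.02062599]), 'grip_width': 85.46508863797139}
```

View pics/top0.png

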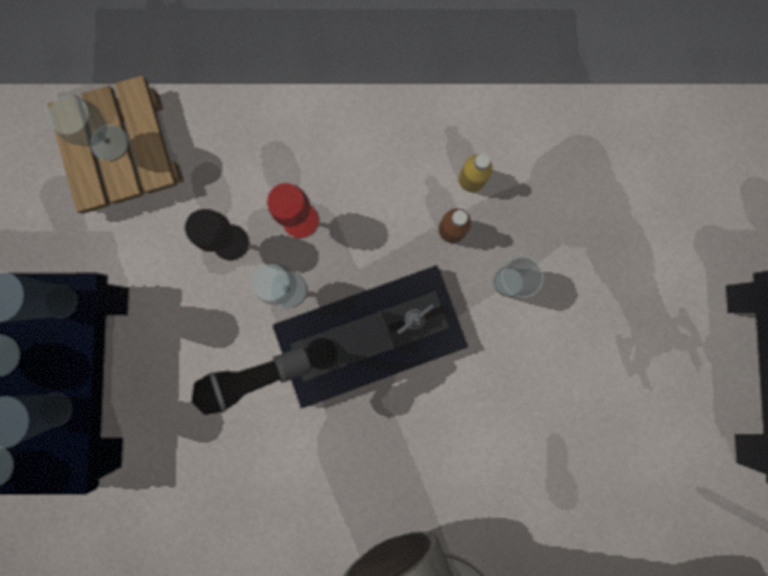

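View pics/side0.png

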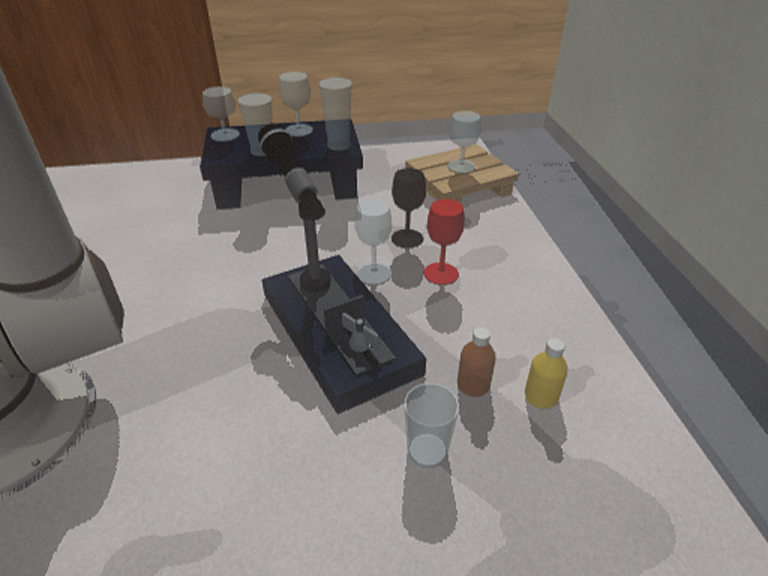

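The top view shows the wing nut at about (276,213) in raw pixels. The clear goblet is at about (187,192), the amber flask at (303,150) and the tumbler at (345,187). The red and black goblets and the yellow bottle are look-alikes. Next I'll enlarge the nut.

```bash
python3 - <<'E'
from h import *
a=np.load('pics/top0.npy')[170:275,175:320]; b=np.load('pics/side0.npy')[170:280,170:290]
a=cv2.resize(a,(580,420),interpolation=cv2.INTER_CUBIC)
sv(np.clip(a.astype(float)*1.8,0,255).astype(np.uint8),'nut_t',None,1.3)
# block top corners raw px
im=np.load('pics/top0.npy')
hsv=cv2.cvtColor(im,cv2.COLOR_RGB2HSV)
for u,v in [(291.5,177),(312,231),(201,271.5),(183,217)]: print('block',ray('top',u,v,40).round(1))
print('nut',ray('top',276.5,213,75))
for nme,u,v,z in [('goblet base',194,192,3),('tumbler bottom',339,188,5),('tumbler top',349,184.5,100),('flask cap',307,145,110)]: print(nme,ray('top',u,v,z).round(1))
for nme,u,v,z in [('nut',240,226,75),('goblet base',250,182,3),('tumbler bottom',285,300,5),('flask cap',321,222,110),('flask base',317,258,5)]: print('s',nme,ray('side',u,v,z).round(1))
E
```

```text
block [605.8 -12.5  40. ]
block [468.1 -62.8  40. ]
block [368.8 216.6  40. ]
block [504.7 263.6  40. ]
nut [513.28390017  28.68986142  75.        ]
goblet base [570.9 243.1   3. ]
tumbler bottom [ 580.2 -142.1    5. ]
tumbler top [ 580.2 -144.   100. ]
flask cap [674.2 -43.4 110. ]
s nut [514.8   9.   75. ]
s goblet base [573.9 247.9   3. ]
s tumbler bottom [ 582.9 -142.7    5. ]
s flask cap [676.7 -42.3 110. ]
s flask base [677.9 -49.8   5. ]
```

View pics/nut_t.png

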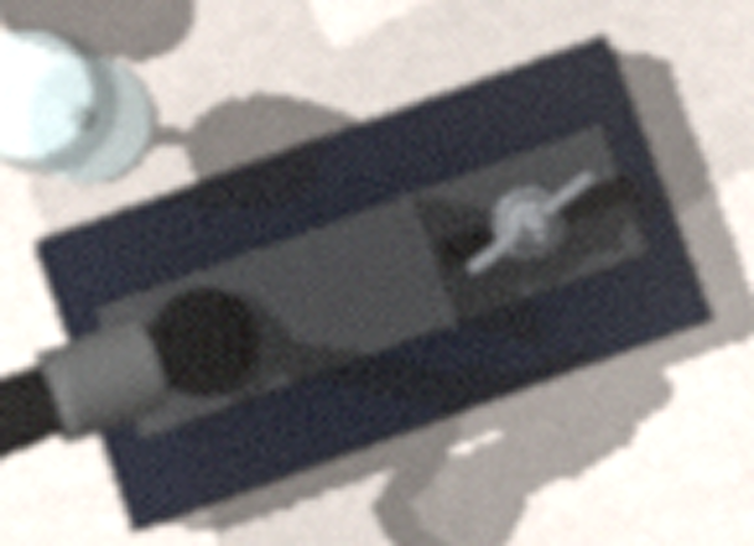

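The enlarged crop confirms the steel nut. Its wings run from raw (289,204) to (265,221), the stud is at (276.5,212), and the lip is to the image left, towards the post.

Plan: hover over the nut with the fingers about 46 mm apart. They stay inside the lip clearance and outside the hub. Then turn the gripper about the nut's axis so that one finger strokes each wing, with no pinching.

Emit:
{"api": "move_arm", "payload": {
  "plan": [
    [[30, -23.5, 0], [0, 0, 0]],
    [[30, -23.5, 0], [0, 0, 0]],
    [[30, -23.5, 0], [0, 0, 0]],
    [[30, -23.5, 0], [0, 0, 0]],
    [[30, -23.5, 0], [0, 0, 0]],
    [[30, -23.5, 0], [0, 0, 0]],
    [[30, -23.5, 0], [0, 0, 0]],
    [[30, -23.5, 0], [0, 0, 0]],
    [[30, -23.5, 0], [0, 0, 0]],
    [[30, -23.5, 0], [0, 0, 0]],
    [[30, -23.5, 0], [0, 0, -7]],
    [[0, 0, 0], [0, 0, -7]]
  ],
  "claw": 120,
  "grip_force": 20
}}

```text
time: 1.1
position: [418.9, -136.9, 197.5]
orientation: [-3.14, -0.001, 0.651]
ft_force: [-0.4, -0.6, 0.4]
grip_width: 45.2
```

```bash
python3 - <<'E'
from h import *
o=r.get_obs(); print(o['time'],o['q'].round(3),o['position'],o['orientation'],o['grip_width'])
for u,v in[(276.5,212.3)]: print('stud top',ray('top',u,v,92))
a=ray('top',288.8,204.0,84);b=ray('top',265.4,221.5,84);print(a,b,(a+b)/2,np.degrees(np.arctan2(*(a-b)[[1,0]])))
# side crop of the nut for stud-top check
sv(np.load('pics/side0.npy'),'nut_s',(200,180,290,270),6)
E
```

```text
1.1 [-3.170e-01 -1.720e-01 -7.500e-02  1.668e+00  2.000e-03  2.174e+00] [ 418.91922595 -136.87692612  197.53700574] [-3.14046256e+00 -1.08787625e-03  6.50765303e-01] 45.185276274994166
stud top [514.66778389  29.62778709  92.        ]
[534.76169225  -0.78567218  84.        ] [492.80030432  56.12077264  84.        ] [513.78099828  27.66755023  84.        ] -53.59586576312026
```

View pics/nut_s.png

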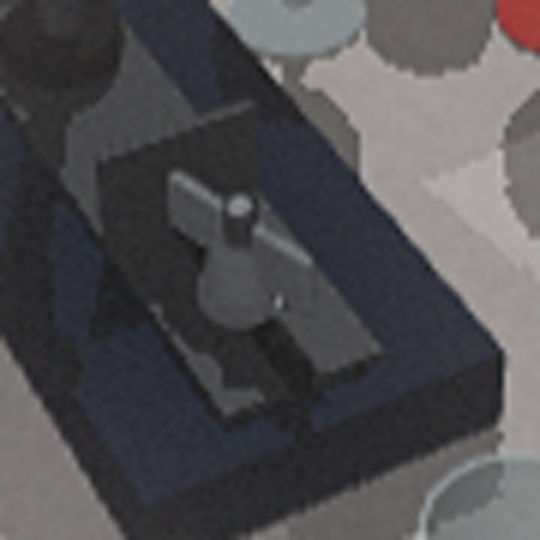

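Emit:
{"api": "move_arm", "payload": {
  "plan": [
    [[0, 0, 0], [0, 0, -7.1]],
    [[0, 0, 0], [0, 0, -7.1]],
    [[0, 0, 0], [0, 0, -7.1]],
    [[0, 0, 0], [0, 0, -7.1]],
    [[0, 0, 0], [0, 0, -7.1]],
    [[0, 0, 0], [0, 0, -7.1]],
    [[0, 0, 0], [0, 0, -7.1]],
    [[0, 0, 0], [0, 0, -7.1]],
    [[0, 0, 0], [0, 0, -7.1]],
    [[0, 0, 0], [0, 0, -7.1]],
    [[0, 0, 0], [0, 0, -7.1]],
    [[0, 0, 0], [0, 0, -7.1]]
  ]
}}

```text
time: 2.1
position: [416.7, -141.7, 197.7]
orientation: [-3.141, -0.0, 2.133]
ft_force: [0.6, -1.1, 0.1]
grip_width: 45.1
```

```bash
cat >> h.py <<'E'
def rel(target,off=0):
    from scipy.spatial.transform import Rotation as Ro
    o=r.get_obs(); M=Ro.from_euler('xyz',o['orientation']).as_matrix()
    print('t',o['time'],'pos',o['position'].round(1),'yaw',np.degrees(o['orientation'][2]).round(1),'q',o['q'].round(2),'F',o['ft_force'].round(1),'M',o['torque'].round(2),'w',round(o['grip_width'],1))
    print('tool shift',(M.T@(np.array(target)-o['position'])).round(1))
E
python3 - <<'E'
from h import *
print(ray('side',240,214,92)); rel([514.5,28.5,198])
E
```

```text
[517.91310429  28.46019388  92.        ]
t 2.1 pos [ 416.7 -141.7  197.7] yaw 122.2 q [-0.33 -0.17 -0.08  1.67 -0.    0.68] F [ 0.6 -1.1  0.1] M [ 0.05 -0.04 -0.03] w 45.1
tool shift [ 91.8 173.5  -0.3]
```

Emit:
{"api": "move_arm", "payload": {
  "plan": [
    [[18.4, 34.7, 0], [0, 0, 0]],
    [[18.4, 34.7, 0], [0, 0, 0]],
    [[18.4, 34.7, 0], [0, 0, 0]],
    [[18.4, 34.7, 0], [0, 0, 0]],
    [[18.4, 34.7, 0], [0, 0, 0]],
    [[0, 0, 0], [0, 0, -7.1]],
    [[0, 0, 0], [0, 0, -7.1]],
    [[0, 0, 0], [0, 0, -7.1]],
    [[0, 0, 0], [0, 0, -7.1]],
    [[0, 0, 0], [0, 0, -7.1]],
    [[0, 0, 0], [0, 0, -7.1]],
    [[0, 0, 0], [0, 0, -7.1]]
  ]
}}

```text
time: 3.1
position: [515.5, 28.1, 197.6]
orientation: [-3.141, -0.001, 3.001]
ft_force: [-0.4, -0.6, 0.2]
grip_width: 45.3
```

Emit:
{"api": "move_arm", "payload": {
  "plan": [
    [[0, 0, 0], [0, 0, -7.1]],
    [[0, 0, 0], [0, 0, -7.1]],
    [[0, 0, 0], [0, 0, -7.1]],
    [[0, 0, 0], [0, 0, -7.1]],
    [[0, 0, 0], [0, 0, -7.1]],
    [[0, 0, 0], [0, 0, -7.1]],
    [[0, 0, 0], [0, 0, -7.1]],
    [[0, 0, 0], [0, 0, -7.1]],
    [[0, 0, 0], [0, 0, -7.1]],
    [[0, 0, 0], [0, 0, -7.1]],
    [[0, 0, 0], [0, 0, -7.1]],
    [[0, 0, 0], [0, 0, -7.1]]
  ]
}}

```text
time: 4.1
position: [515.4, 28.0, 197.6]
orientation: [3.141, -0.0, -1.795]
ft_force: [0.1, -0.5, 0.5]
grip_width: 45.4
```

Emit:
{"api": "move_arm", "payload": {
  "plan": [
    [[0, 0, 20], [0, 0, -7.1]],
    [[0, 0, 20], [0, 0, -7.1]],
    [[0, 0, 20], [0, 0, -7.1]],
    [[0, 0, 20], [0, 0, -7.1]],
    [[0, 0, 0], [0, 0, -7.1]],
    [[0, 0, 0], [0, 0, -7.1]],
    [[0, 0, 0], [0, 0, -7.1]],
    [[0, 0, 0], [0, 0, 0]]
  ]
}}

```text
time: 4.77
position: [515.3, 28.0, 117.5]
orientation: [3.141, 0.001, -0.928]
ft_force: [0.4, -0.8, -0.6]
grip_width: 45.3
```

```bash
python3 - <<'E'
from h import *
rel([515,28.5,118]); im=shot('side','s1',(180,120,300,270),4)
print(proj('side',[515,28.5,92]))
E
```

```text
t 4.7667 pos [515.3  28.  117.5] yaw -53.2 q [ 0.05 -0.01 -0.08  1.5   0.   -2.16] F [ 0.4 -0.8 -0.6] M [-0.01  0.01 -0.02] w 45.3
tool shift [-0.6 -0.  -0.5]
[238.66726782 214.14150576]
```

View pics/s1.png

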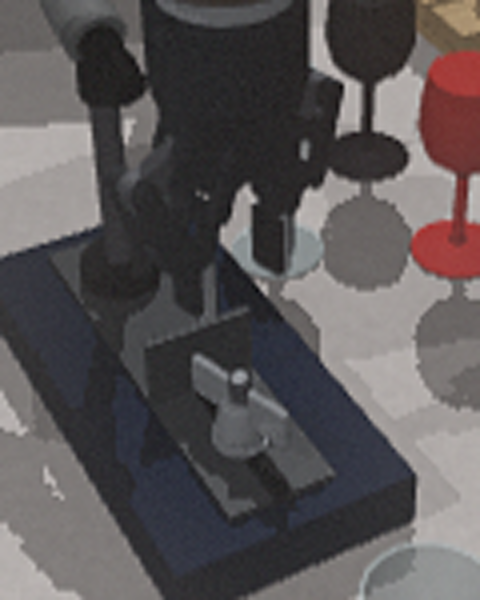

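The side view shows the fingers centred over the nut, one on each side of the wings, with the knuckles well above lip height. Lowering now.

Emit:
{"api": "move_arm", "payload": {
  "plan": [
    [[-0.5, 0, 15], [0, 0, 0]],
    [[0, 0, 15], [0, 0, 0]],
    [[0, 0, 15], [0, 0, 0]],
    [[0, 0, 13], [0, 0, 0]],
    [[0, 0, 0], [0, 0, 0]]
  ]
}}

```text
time: 5.23
position: [513.8, 28.4, 57.3]
orientation: [3.138, 0.002, -0.939]
ft_force: [-1.3, -0.3, -0.8]
grip_width: 45.3
```

Emit:
{"api": "move_arm", "payload": {
  "plan": [
    [[0, 0, 0], [0, 0, 5]],
    [[0, 0, 0], [0, 0, 5]],
    [[0, 0, 0], [0, 0, 5]],
    [[0, 0, 0], [0, 0, 5]],
    [[0, 0, 0], [0, 0, 5]],
    [[0, 0, 0], [0, 0, 5]],
    [[0, 0, 0], [0, 0, 5]],
    [[0, 0, 0], [0, 0, 3]],
    [[0, 0, 0], [0, 0, 3]],
    [[0, 0, 0], [0, 0, 3]],
    [[0, 0, 0], [0, 0, 3]],
    [[0, 0, 0], [0, 0, 3]]
  ]
}}

```text
time: 6.23
position: [515.6, 28.4, 60.9]
orientation: [-3.141, 0.0, -1.813]
ft_force: [0.1, -0.5, -0.1]
grip_width: 44.9
```

Emit:
{"api": "move_arm", "payload": {
  "plan": [
    [[0, 0, 0], [0, 0, 3]],
    [[0, 0, 0], [0, 0, 3]],
    [[0, 0, 0], [0, 0, 3]],
    [[0, 0, 0], [0, 0, 3]],
    [[0, 0, 0], [0, 0, 3]],
    [[0, 0, 0], [0, 0, 3]],
    [[0, 0, 0], [0, 0, 3]],
    [[0, 0, 0], [0, 0, 3]],
    [[0, 0, 0], [0, 0, 3]],
    [[0, 0, 0], [0, 0, 3]]
  ]
}}

```text
time: 7.07
position: [515.6, 28.4, 60.9]
orientation: [-3.141, 0.001, -2.337]
ft_force: [0.7, 0.3, -0.2]
grip_width: 45.2
```

```bash
python3 - <<'E'
from h import *
rel([515,28.5,59.5]); im=shot('side','s2',(180,120,300,270),4)
E
```

```text
t 7.0667 pos [515.6  28.4  60.9] yaw -133.9 q [ 0.06 -0.   -0.18  1.39 -0.   -0.75] F [ 0.7  0.3 -0.2] M [-0.03  0.03 -0.  ] w 45.2
tool shift [0.4 0.5 1.4]
```

View pics/s2.png

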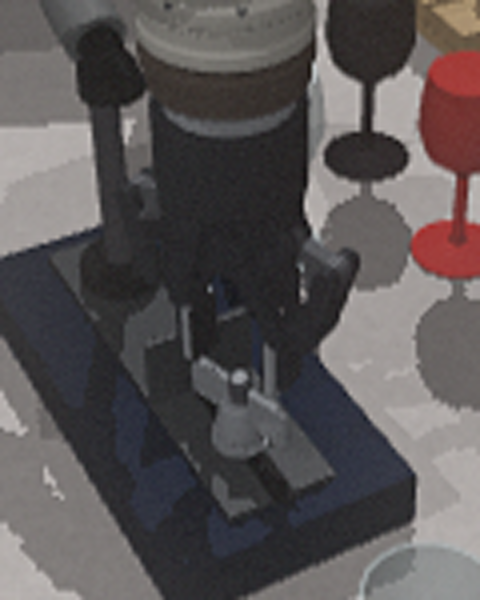

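```bash
python3 - <<'E'
from h import *
for P in [(515,28,117),(515,28,130),(493,49,63),(537,8,63),(515,28,61),(515,28,75),(539,46,117),(491,10,117),(539,46,130),(491,10,130)]: print(P,((proj('side',P)-[180,120])*4).round(0))
im=shot('top','t2'); sv(np.clip(im*1.8,0,255).astype(np.uint8),'t2c',(190,130,340,260),5)
E
```

```text
(515, 28, 117) [233. 343.]
(515, 28, 130) [233. 325.]
(493, 49, 63) [193. 394.]
(537, 8, 63) [281. 436.]
(515, 28, 61) [236. 418.]
(515, 28, 75) [236. 400.]
(539, 46, 117) [273. 316.]
(491, 10, 117) [192. 371.]
(539, 46, 130) [273. 298.]
(491, 10, 130) [191. 352.]
```

View pics/t2c.png

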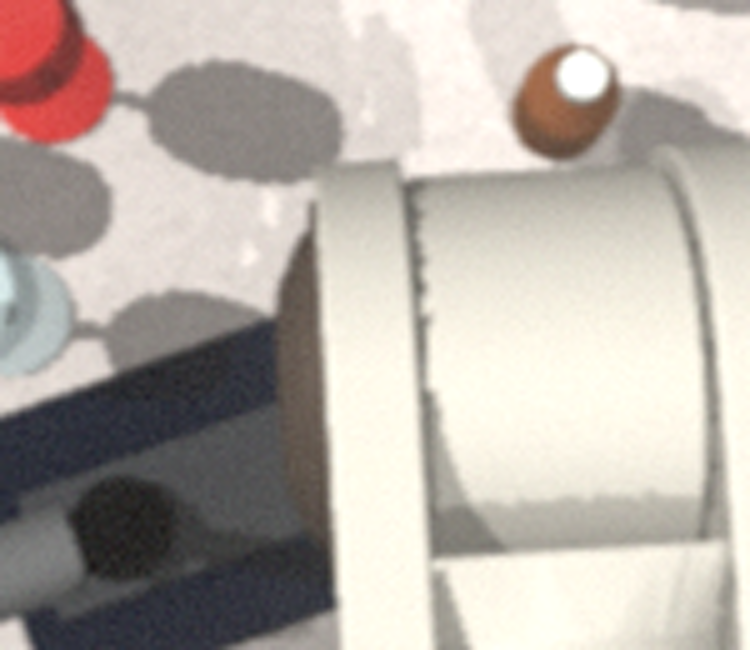

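```bash
python3 - <<'E'
from h import *
A=[]
for n in('s1','s2'):
    im=np.load(f'pics/{n}.npy')[170:250,205:270]
    im=cv2.resize(im,None,fx=6,fy=6,interpolation=cv2.INTER_CUBIC); A.append(np.clip(255*(im/255.)**.5,0,255).astype(np.uint8))
sv(np.hstack(A),'cmp',None,1)
E
```

```text
(no output)
```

View pics/cmp.png

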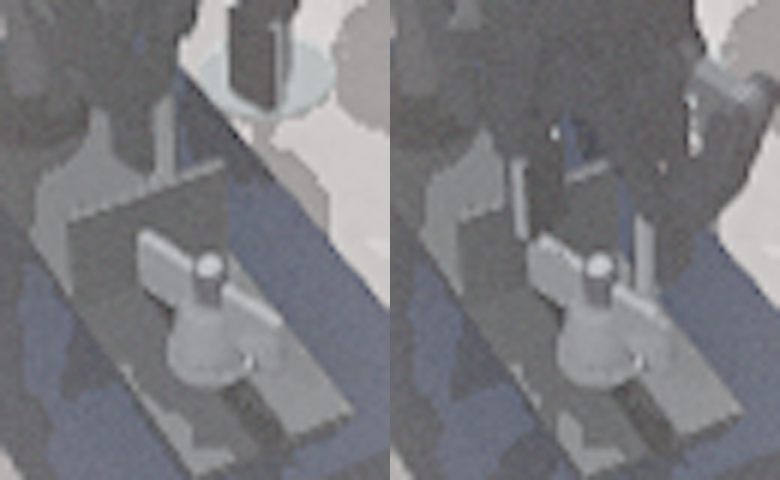

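The nut hasn't turned. The finger ends, at raw (230,210) and (249,220), sit along the wing tops, so they are really about 30 mm higher than the TCP reading suggests. I'll rotate back clear of the wings and descend in small checked steps.

Emit:
{"api": "move_arm", "payload": {
  "plan": [
    [[0, 0, 0], [0, 0, -6.7]],
    [[0, 0, 0], [0, 0, -6.7]],
    [[0, 0, 0], [0, 0, -6.7]],
    [[0, 0, 0], [0, 0, -6.7]],
    [[0, 0, 0], [0, 0, -6.7]],
    [[0, 0, 0], [0, 0, -6.7]],
    [[0, 0, 0], [0, 0, -6.7]],
    [[0, 0, 0], [0, 0, -6.7]],
    [[0, 0, 0], [0, 0, -6.7]],
    [[0, 0, 0], [0, 0, -6.7]],
    [[0, 0, 0], [0, 0, -6.7]],
    [[0, 0, 0], [0, 0, -6.7]]
  ]
}}

```text
time: 8.17
position: [515.5, 28.4, 60.5]
orientation: [-3.141, -0.0, -0.921]
ft_force: [0.6, -0.5, 0.0]
grip_width: 45.6
```

Emit:
{"api": "move_arm", "payload": {
  "plan": [
    [[0, 0, 2], [0, 0, 0]],
    [[0, 0, 2], [0, 0, 0]],
    [[0, 0, 2], [0, 0, 0]],
    [[0, 0, 2], [0, 0, 0]],
    [[0, 0, 0], [0, 0, 0]],
    [[0, 0, 0], [0, 0, 0]]
  ]
}}

```text
time: 8.67
position: [515.2, 28.4, 51.8]
orientation: [3.141, 0.0, -0.928]
ft_force: [1.1, -0.3, 0.4]
grip_width: 45.3
```

```bash
python3 - <<'E'
from h import *
rel([515,28.5,53])
im=shot('side','s3'); im=im[170:250,200:280]
sv(np.clip(255*(im/255.)**.5,0,255).astype(np.uint8),'s3c',None,7)
for z in(53,60,85):
  for P in [(539,46,z),(491,10,z)]: print(P,((proj('side',P)-[200,170])*7).round(0))
E
```

```text
t 8.6667 pos [515.2  28.4  51.8] yaw -53.2 q [ 0.06  0.   -0.2   1.38 -0.   -2.16] F [ 1.1 -0.3  0.4] M [0.02 0.   0.01] w 45.3
tool shift [-0.2  0.1 -1.2]
(539, 46, 53) [340. 351.]
(491, 10, 53) [206. 449.]
(539, 46, 60) [340. 336.]
(491, 10, 60) [205. 433.]
(539, 46, 85) [339. 279.]
(491, 10, 85) [201. 376.]
```

View pics/s3c.png

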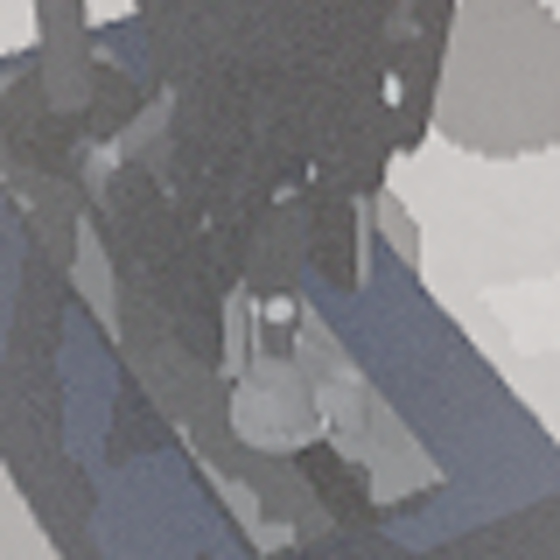

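The fingers straddle the nut with their ends at about z 81 mm, at (360,290) and (235,375) in the crop. That confirms the offset of about +30 mm, and nothing has been touched. I'll go 18 mm lower and then stroke.

Emit:
{"api": "move_arm", "payload": {
  "plan": [
    [[0, 0, 3], [0, 0, 0]],
    [[0, 0, 3], [0, 0, 0]],
    [[0, 0, 3], [0, 0, 0]],
    [[0, 0, 3], [0, 0, 0]],
    [[0, 0, 3], [0, 0, 0]],
    [[0, 0, 2], [0, 0, 0]],
    [[0, 0, 0], [0, 0, 0]],
    [[0, 0, 0], [0, 0, 0]]
  ]
}}

```text
time: 9.38
position: [515.2, 28.4, 34.9]
orientation: [3.141, 0.0, -0.927]
ft_force: [0.1, 0.2, -0.7]
grip_width: 45.3
```

Emit:
{"api": "move_arm", "payload": {
  "plan": [
    [[0, 0, 0], [0, 0, 4]],
    [[0, 0, 0], [0, 0, 4]],
    [[0, 0, 0], [0, 0, 4]],
    [[0, 0, 0], [0, 0, 4]],
    [[0, 0, 0], [0, 0, 4]],
    [[0, 0, 0], [0, 0, 4]],
    [[0, 0, 0], [0, 0, 4]],
    [[0, 0, 0], [0, 0, 4]],
    [[0, 0, 0], [0, 0, 4]],
    [[0, 0, 0], [0, 0, 4]],
    [[0, 0, 0], [0, 0, 4]],
    [[0, 0, 0], [0, 0, 4]]
  ]
}}

```text
time: 10.38
position: [515.5, 28.4, 35.2]
orientation: [-3.141, 0.0, -1.768]
ft_force: [0.0, 0.1, 0.1]
grip_width: 45.6
```

Emit:
{"api": "move_arm", "payload": {
  "plan": [
    [[0, 0, 0], [0, 0, 4]],
    [[0, 0, 0], [0, 0, 4]],
    [[0, 0, 0], [0, 0, 4]],
    [[0, 0, 0], [0, 0, 4]],
    [[0, 0, 0], [0, 0, 4]],
    [[0, 0, 0], [0, 0, 4]],
    [[0, 0, 0], [0, 0, 4]],
    [[0, 0, 0], [0, 0, 4]],
    [[0, 0, 0], [0, 0, 4]],
    [[0, 0, 0], [0, 0, 4]],
    [[0, 0, 0], [0, 0, 4]],
    [[0, 0, 0], [0, 0, 4]]
  ]
}}

```text
time: 11.38
position: [515.1, 28.3, 35.0]
orientation: [3.142, -0.0, -2.606]
ft_force: [-1.1, -0.9, 0.1]
grip_width: 45.2
```

```bash
python3 - <<'E'
from h import *
rel([515,28.5,34])
im=shot('side','s4'); A=[]
for n in('side0','s4'):
    im=np.load(f'pics/{n}.npy')[170:250,205:270]
    im=cv2.resize(im,None,fx=6,fy=6,interpolation=cv2.INTER_CUBIC); A.append(np.clip(255*(im/255.)**.5,0,255).astype(np.uint8))
sv(np.hstack(A),'cmp4',None,1)
E
```

```text
t 11.3833 pos [515.1  28.3  35. ] yaw -149.3 q [ 0.06  0.01 -0.22  1.34 -0.   -0.48] F [-1.1 -0.9  0.1] M [-0.09  0.2  -0.05] w 45.2
tool shift [0.  0.2 1. ]
```

View pics/cmp4.png

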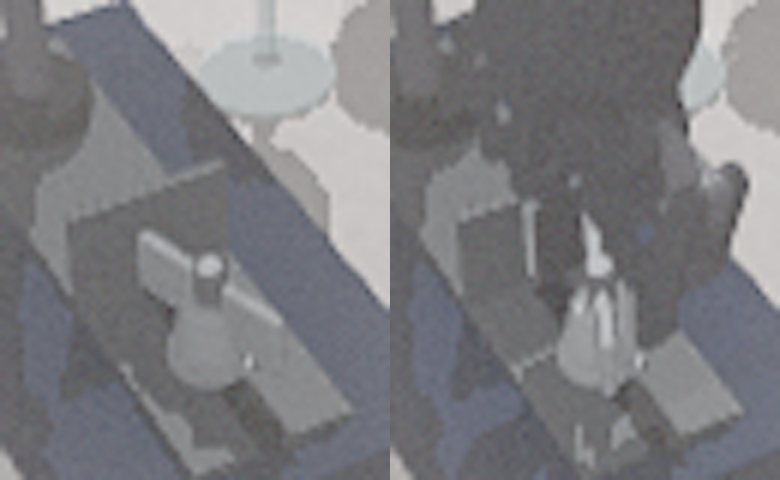

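The nut has turned about 45° clockwise, and its wing now points at the camera. I'll continue the stroke; at least 160° more is free before the earliest possible stop.

Emit:
{"api": "move_arm", "payload": {
  "plan": [
    [[0, 0, 0], [0, 0, 5]],
    [[0, 0, 0], [0, 0, 5]],
    [[0, 0, 0], [0, 0, 5]],
    [[0, 0, 0], [0, 0, 5]],
    [[0, 0, 0], [0, 0, 5]],
    [[0, 0, 0], [0, 0, 5]],
    [[0, 0, 0], [0, 0, 5]],
    [[0, 0, 0], [0, 0, 5]],
    [[0, 0, 0], [0, 0, 5]],
    [[0, 0, 0], [0, 0, 5]],
    [[0, 0, 0], [0, 0, 5]],
    [[0, 0, 0], [0, 0, 5]]
  ]
}}

```text
time: 12.43
position: [515.5, 28.3, 35.1]
orientation: [-3.142, 0.0, 2.631]
ft_force: [-0.4, -1.1, -0.6]
grip_width: 45.4
```

Emit:
{"api": "move_arm", "payload": {
  "plan": [
    [[0, 0, 0], [0, 0, 5]],
    [[0, 0, 0], [0, 0, 5]],
    [[0, 0, 0], [0, 0, 5]],
    [[0, 0, 0], [0, 0, 5]],
    [[0, 0, 0], [0, 0, 5]],
    [[0, 0, 0], [0, 0, 5]],
    [[0, 0, 0], [0, 0, 5]],
    [[0, 0, 0], [0, 0, 5]],
    [[0, 0, 0], [0, 0, 5]],
    [[0, 0, 0], [0, 0, 5]],
    [[0, 0, 0], [0, 0, 5]],
    [[0, 0, 0], [0, 0, 5]]
  ]
}}

```text
time: 13.43
position: [515.3, 28.2, 35.0]
orientation: [3.142, 0.001, 1.583]
ft_force: [0.0, -1.3, -0.5]
grip_width: 45.2
```

Emit:
{"api": "move_arm", "payload": {
  "plan": [
    [[0, 0, 0], [0, 0, 3]],
    [[0, 0, 0], [0, 0, 3]],
    [[0, 0, 0], [0, 0, 3]],
    [[0, 0, 0], [0, 0, 3]],
    [[0, 0, 0], [0, 0, 3]],
    [[0, 0, 0], [0, 0, 3]],
    [[0, 0, 0], [0, 0, 3]],
    [[0, 0, 0], [0, 0, 3]]
  ]
}}

```text
time: 14.1
position: [515.2, 28.2, 35.0]
orientation: [-3.142, 0.0, 1.166]
ft_force: [-0.9, -0.6, -1.0]
grip_width: 45.3
```

```bash
python3 - <<'E'
from h import *
rel([515,28.5,34]); print(r.get_obs()['effort'].round(3))
E
```

```text
t 14.1 pos [515.2  28.2  35. ] yaw 66.8 q [ 0.05  0.01 -0.22  1.34 -0.    2.03] F [-0.9 -0.6 -1. ] M [-0.2   0.1   0.06] w 45.3
tool shift [ 0.2 -0.3  1. ]
[  0.543 -47.337  47.272  -0.323   0.321  -1.005]
```

The stroke works: about 185° turned, and no more than about 20° left before the stop becomes possible. Rotating about joint 6 is stiff against a hard stop. For the uncertain part I'll straddle one wing loosely, with a gap of about 18 mm against the 6 mm wing, and push along the jaw direction on an arc. That is more compliant and the force can be read. Lift and re-pose first.

Emit:
{"api": "move_arm", "payload": {
  "plan": [
    [[0, 0, 0], [0, 0, -7.1]],
    [[0, 0, -9], [0, 0, -7.1]],
    [[0, 0, -9], [0, 0, -7.1]],
    [[0, 0, -9], [0, 0, -7.1]],
    [[0, 0, -9], [0, 0, -7.1]],
    [[0, 0, -9], [0, 0, -7.1]],
    [[0, 0, -9], [0, 0, -7.1]],
    [[0, 0, -9], [0, 0, -7.1]],
    [[-12.5, 0, 0], [0, 0, 0]],
    [[-12.5, 0, 0], [0, 0, 0]],
    [[0, 0, 0], [0, 0, 0]]
  ]
}}

```text
time: 15.02
position: [530.3, 5.8, 97.5]
orientation: [-3.142, 0.001, 2.155]
ft_force: [0.9, -0.6, -0.1]
grip_width: 45.3
```

Emit:
{"api": "move_arm", "payload": {
  "plan": [
    [[0, 0, 0], [0, 0, 0]],
    [[0, 0, 0], [0, 0, 0]],
    [[0, 0, 0], [0, 0, 0]],
    [[0, 0, 0], [0, 0, 0]]
  ],
  "claw": 201
}}

```text
time: 15.35
position: [528.9, 7.8, 97.7]
orientation: [-3.141, -0.0, 2.158]
ft_force: [0.3, 0.2, -0.4]
grip_width: 18.1
```

```bash
python3 - <<'E'
from h import *
a=np.radians(-56); rel([515+25*np.cos(a),28.4+25*np.sin(a),37])
im=shot('side','s5')[150:250,195:280]
sv(np.clip(255*(im/255.)**.5,0,255).astype(np.uint8),'s5c',None,6)
for P in [(515,28.4,92),(515+36*np.cos(a),28.4+36*np.sin(a),84),(515-36*np.cos(a),28.4-36*np.sin(a),84),(529,7.7,98),(529,7.7,128)]: print(P,((proj('side',P)-[195,150])*6).round(0))
E
```

```text
t 15.35 pos [528.9   7.8  97.7] yaw 123.7 q [ 0.01  0.02 -0.08  1.46  0.    1.  ] F [ 0.3  0.2 -0.4] M [0.01 0.02 0.05] w 18.1
tool shift [-0.1  0.  60.7]
(515, 28.4, 92) [262. 385.]
(np.float64(535.1309445249469), np.float64(-1.4453526119815052), 84) [330. 452.]
(np.float64(494.86905547505313), np.float64(58.2453526119815), 84) [199. 353.]
(529, 7.7, 98) [309. 408.]
(529, 7.7, 128) [307. 345.]
```

View pics/s5c.png

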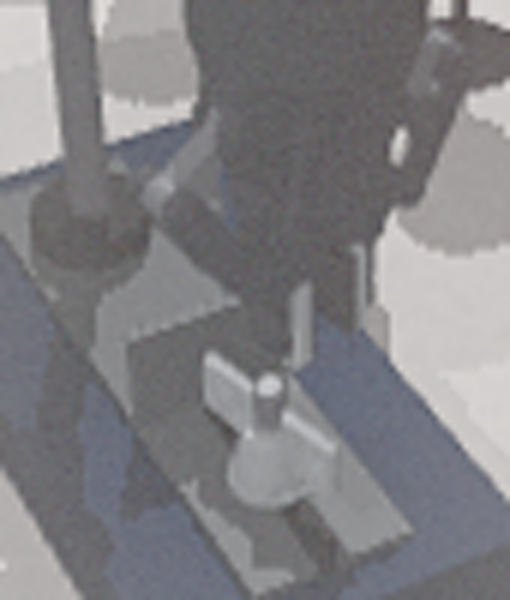

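The prediction and image agree. The wing ends are at (335,452) and (205,352) in the crop, and the finger ends straddle the near wing line. Descend, then start the gentle arc.

Emit:
{"api": "move_arm", "payload": {
  "plan": [
    [[-2, 0, 10], [0, 0, 0]],
    [[0, 0, 10], [0, 0, 0]],
    [[0, 0, 10], [0, 0, 0]],
    [[0, 0, 8], [0, 0, 0]],
    [[0, 0, 5], [0, 0, 0]],
    [[0, 0, 5], [0, 0, 0]],
    [[0, 0, 5], [0, 0, 0]],
    [[0, 0, 5], [0, 0, 0]],
    [[0, 0, 4], [0, 0, 0]],
    [[0, 0, 0], [0, 0, 0]]
  ]
}}

```text
time: 16.23
position: [529.9, 6.0, 35.1]
orientation: [-3.141, -0.001, 2.159]
ft_force: [0.1, 0.4, 0.5]
grip_width: 18.1
```

Emit:
{"api": "move_arm", "payload": {
  "plan": [
    [[0, -0.94, 0], [0, 0, 2]],
    [[0, -0.94, 0], [0, 0, 2]],
    [[0, -0.94, 0], [0, 0, 2]],
    [[0, -0.94, 0], [0, 0, 2]],
    [[0, -0.94, 0], [0, 0, 2]],
    [[0, -0.94, 0], [0, 0, 2]],
    [[0, -0.94, 0], [0, 0, 2]],
    [[0, -0.94, 0], [0, 0, 2]],
    [[0, 0, 0], [0, 0, 0]]
  ]
}}

```text
time: 16.98
position: [523.8, 2.6, 36.3]
orientation: [3.141, 0.0, 1.878]
ft_force: [0.3, 0.6, 0.0]
grip_width: 17.9
```

```bash
cat >> h.py <<'E'
def st():
    o=r.get_obs(); y=o['orientation'][2]; ty=np.array([np.sin(y),-np.cos(y)]); tx=np.array([np.cos(y),np.sin(y)])
    p=o['position'][:2]-[515.2,28.4]
    print('t',round(o['time'],2),'yaw',np.degrees(y).round(1),'xyz',o['position'].round(1),'in tool xy',(p@tx).round(2),(p@ty).round(2),'Fx,Fy',(o['ft_force'][:2]@tx).round(1),(o['ft_force'][:2]@ty).round(1),'Mz',o['torque'].round(2),'w',round(o['grip_width'],2))
E
python3 -c "
from h import *
st()"
```

```text
t 16.98 yaw 107.6 xyz [523.8   2.6  36.3] in tool xy -27.15 0.42 Fx,Fy 0.5 0.5 Mz [ 0.02 -0.06  0.03] w 17.87
```

Emit:
{"api": "move_arm", "payload": {
  "plan": [
    [[0, -0.94, 0], [0, 0, 2]],
    [[0, -0.94, 0], [0, 0, 2]],
    [[0, -0.94, 0], [0, 0, 2]],
    [[0, -0.94, 0], [0, 0, 2]],
    [[0, -0.94, 0], [0, 0, 2]],
    [[0, -0.94, 0], [0, 0, 2]],
    [[0, 0, 0], [0, 0, 0]]
  ]
}}

```text
time: 17.57
position: [518.3, 1.3, 36.2]
orientation: [3.141, 0.0, 1.669]
ft_force: [1.0, 0.5, -0.5]
grip_width: 17.9
```

```bash
python3 -c "
from h import *
st()"
```

```text
t 17.57 yaw 95.7 xyz [518.3   1.3  36.2] in tool xy -27.23 0.38 Fx,Fy 0.4 1.1 Mz [-0.05 -0.09  0.01] w 17.93
```

Emit:
{"api": "move_arm", "payload": {
  "plan": [
    [[0, -0.94, 0], [0, 0, 2]],
    [[0, -0.94, 0], [0, 0, 2]],
    [[0, 0, 0], [0, 0, 0]]
  ]
}}

```text
time: 17.82
position: [516.4, 1.2, 36.2]
orientation: [3.141, 0.0, 1.6]
ft_force: [-0.2, -0.5, -0.3]
grip_width: 18.0
```

Emit:
{"api": "move_arm", "payload": {
  "plan": [
    [[0, -0.94, 0], [0, 0, 2]],
    [[0, -0.94, 0], [0, 0, 2]],
    [[0, 0, 0], [0, 0, 0]]
  ]
}}

```text
time: 18.07
position: [514.4, 1.2, 36.1]
orientation: [3.141, 0.0, 1.531]
ft_force: [0.4, -0.5, 0.2]
grip_width: 17.9
```

Emit:
{"api": "move_arm", "payload": {
  "plan": [
    [[0, -0.8, 0], [0, 0, 1.7]],
    [[0, -0.8, 0], [0, 0, 1.7]],
    [[0, -0.8, 0], [0, 0, 1.7]],
    [[0, 0, 0], [0, 0, 0]]
  ]
}}

```text
time: 18.4
position: [512.0, 1.3, 36.1]
orientation: [3.141, 0.0, 1.443]
ft_force: [0.0, 0.5, 0.1]
grip_width: 18.1
```

Emit:
{"api": "move_arm", "payload": {
  "plan": [
    [[0, -0.8, 0], [0, 0, 1.7]],
    [[0, -0.8, 0], [0, 0, 1.7]],
    [[0, -0.8, 0], [0, 0, 1.7]],
    [[0, 0, 0], [0, 0, 0]]
  ]
}}

```text
time: 18.73
position: [509.6, 1.7, 36.0]
orientation: [3.142, 0.0, 1.354]
ft_force: [1.0, -0.7, -1.0]
grip_width: 18.2
```

Emit:
{"api": "move_arm", "payload": {
  "plan": [
    [[0, -0.8, 0], [0, 0, 1.7]],
    [[0, -0.8, 0], [0, 0, 1.7]],
    [[0, -0.8, 0], [0, 0, 1.7]],
    [[0, 0, 0], [0, 0, 0]]
  ]
}}

```text
time: 19.07
position: [507.3, 2.3, 36.0]
orientation: [3.142, 0.0, 1.265]
ft_force: [-0.1, -0.6, -0.8]
grip_width: 18.2
```

Emit:
{"api": "move_arm", "payload": {
  "plan": [
    [[0, -0.8, 0], [0, 0, 1.7]],
    [[0, -0.8, 0], [0, 0, 1.7]],
    [[0, -0.8, 0], [0, 0, 1.7]],
    [[0, 0, 0], [0, 0, 0]]
  ]
}}

```text
time: 19.4
position: [505.0, 3.1, 36.0]
orientation: [3.142, -0.0, 1.176]
ft_force: [0.8, -1.6, -0.9]
grip_width: 17.9
```

Emit:
{"api": "move_arm", "payload": {
  "plan": [
    [[0, -0.8, 0], [0, 0, 1.7]],
    [[0, -0.8, 0], [0, 0, 1.7]],
    [[0, -0.8, 0], [0, 0, 1.7]],
    [[0, 0, 0], [0, 0, 0]]
  ]
}}

```text
time: 19.73
position: [502.8, 4.1, 36.0]
orientation: [-3.142, 0.0, 1.087]
ft_force: [0.3, -0.7, -0.5]
grip_width: 17.8
```

Emit:
{"api": "move_arm", "payload": {
  "plan": [
    [[0, -0.8, 0], [0, 0, 1.7]],
    [[0, -0.8, 0], [0, 0, 1.7]],
    [[0, -0.8, 0], [0, 0, 1.7]],
    [[0, 0, 0], [0, 0, 0]]
  ]
}}

```text
time: 20.07
position: [500.7, 5.3, 36.0]
orientation: [-3.142, 0.0, 0.998]
ft_force: [0.3, -0.3, 0.0]
grip_width: 18.3
```

Emit:
{"api": "move_arm", "payload": {
  "plan": [
    [[0, -0.8, 0], [0, 0, 1.7]],
    [[0, -0.8, 0], [0, 0, 1.7]],
    [[0, -0.8, 0], [0, 0, 1.7]],
    [[0, 0, 0], [0, 0, 0]]
  ]
}}

```text
time: 20.4
position: [498.8, 6.7, 36.0]
orientation: [3.142, 0.0, 0.909]
ft_force: [-0.0, -0.7, 0.6]
grip_width: 18.1
```

Emit:
{"api": "move_arm", "payload": {
  "plan": [
    [[0, -0.8, 0], [0, 0, 1.7]],
    [[0, -0.8, 0], [0, 0, 1.7]],
    [[0, -0.8, 0], [0, 0, 1.7]],
    [[0, 0, 0], [0, 0, 0]]
  ]
}}

```text
time: 20.73
position: [496.9, 8.2, 36.0]
orientation: [-3.142, 0.0, 0.82]
ft_force: [-0.3, -1.4, -0.7]
grip_width: 18.2
```

Emit:
{"api": "move_arm", "payload": {
  "plan": [
    [[0, -0.8, 0], [0, 0, 1.7]],
    [[0, -0.8, 0], [0, 0, 1.7]],
    [[0, -0.8, 0], [0, 0, 1.7]],
    [[0, 0, 0], [0, 0, 0]]
  ]
}}

```text
time: 21.07
position: [495.2, 9.8, 36.0]
orientation: [3.142, 0.0, 0.731]
ft_force: [0.0, -0.4, -0.1]
grip_width: 18.0
```

Emit:
{"api": "move_arm", "payload": {
  "plan": [
    [[0, -0.8, 0], [0, 0, 1.7]],
    [[0, -0.8, 0], [0, 0, 1.7]],
    [[0, -0.8, 0], [0, 0, 1.7]],
    [[0, 0, 0], [0, 0, 0]]
  ]
}}

```text
time: 21.4
position: [493.7, 11.7, 36.0]
orientation: [-3.142, 0.0, 0.642]
ft_force: [-0.4, -0.5, -0.9]
grip_width: 18.1
```

Emit:
{"api": "move_arm", "payload": {
  "plan": [
    [[0, -0.8, 0], [0, 0, 1.7]],
    [[0, -0.8, 0], [0, 0, 1.7]],
    [[0, -0.8, 0], [0, 0, 1.7]],
    [[0, 0, 0], [0, 0, 0]]
  ]
}}

```text
time: 21.73
position: [492.3, 13.7, 36.0]
orientation: [-3.142, 0.0, 0.553]
ft_force: [-0.1, -0.2, -0.5]
grip_width: 17.7
```

Emit:
{"api": "move_arm", "payload": {
  "plan": [
    [[0, -0.8, 0], [0, 0, 1.7]],
    [[0, -0.8, 0], [0, 0, 1.7]],
    [[0, -0.8, 0], [0, 0, 1.7]],
    [[0, 0, 0], [0, 0, 0]]
  ]
}}

```text
time: 22.07
position: [491.1, 15.7, 36.0]
orientation: [-3.142, 0.0, 0.464]
ft_force: [0.1, 0.1, 0.0]
grip_width: 17.9
```

Emit:
{"api": "move_arm", "payload": {
  "plan": [
    [[0, -0.8, 0], [0, 0, 1.7]],
    [[0, -0.8, 0], [0, 0, 1.7]],
    [[0, -0.8, 0], [0, 0, 1.7]],
    [[0, 0, 0], [0, 0, 0]]
  ]
}}

```text
time: 22.4
position: [490.1, 17.9, 36.0]
orientation: [-3.142, 0.0, 0.375]
ft_force: [0.8, -0.4, 0.1]
grip_width: 18.4
```

Emit:
{"api": "move_arm", "payload": {
  "plan": [
    [[0, -0.8, 0], [0, 0, 1.7]],
    [[0, -0.8, 0], [0, 0, 1.7]],
    [[0, -0.8, 0], [0, 0, 1.7]],
    [[0, 0, 0], [0, 0, 0]]
  ]
}}

```text
time: 22.73
position: [489.2, 20.2, 36.0]
orientation: [-3.142, 0.0, 0.286]
ft_force: [1.1, -1.0, -0.7]
grip_width: 18.4
```

Emit:
{"api": "move_arm", "payload": {
  "plan": [
    [[0, -0.8, 0], [0, 0, 1.7]],
    [[0, -0.8, 0], [0, 0, 1.7]],
    [[0, -0.8, 0], [0, 0, 1.7]],
    [[0, 0, 0], [0, 0, 0]]
  ]
}}

```text
time: 23.07
position: [488.6, 22.5, 36.0]
orientation: [-3.142, 0.0, 0.197]
ft_force: [-0.1, 0.6, 0.4]
grip_width: 18.3
```

Joint 6 is near its limit after about 285° of turn. I'll back off, lift, and swap to the opposite wing, which is on the free side.

Emit:
{"api": "move_arm", "payload": {
  "plan": [
    [[0, 4, 0], [0, 0, 0]],
    [[0, 0, -15], [0, 0, 0]],
    [[0, 0, -15], [0, 0, 0]],
    [[0, 0, -15], [0, 0, 0]],
    [[0, 0, -15], [0, 0, 0]],
    [[0, 0, -10], [0, 0, 0]],
    [[27, 0, 0], [0, 0, 0]],
    [[27, 0, 0], [0, 0, 0]],
    [[0, 0, 0], [0, 0, -7]],
    [[0, 0, 0], [0, 0, -7]],
    [[0, 0, 0], [0, 0, -7]],
    [[0, 0, 0], [0, 0, -7]]
  ]
}}

```text
time: 24.07
position: [542.5, 28.9, 105.6]
orientation: [-3.141, 0.001, 0.692]
ft_force: [0.1, -0.2, 0.1]
grip_width: 18.2
```

Emit:
{"api": "move_arm", "payload": {
  "plan": [
    [[0, 0, 0], [0, 0, -7]],
    [[0, 0, 0], [0, 0, -7]],
    [[0, 0, 0], [0, 0, -7]],
    [[0, 0, 0], [0, 0, -7]],
    [[0, 0, 0], [0, 0, -7]],
    [[0, 0, 0], [0, 0, -7]],
    [[0, 0, 0], [0, 0, -7]],
    [[0, 0, 0], [0, 0, -7]],
    [[0, 0, 0], [0, 0, -7]],
    [[0, 0, 0], [0, 0, -7]],
    [[0, 0, 0], [0, 0, -7]],
    [[0, 0, 0], [0, 0, -7]]
  ]
}}

```text
time: 25.07
position: [542.4, 28.9, 105.8]
orientation: [-3.141, -0.0, 2.158]
ft_force: [0.6, -0.2, -0.4]
grip_width: 18.1
```

Emit:
{"api": "move_arm", "payload": {
  "plan": [
    [[0, 0, 0], [0, 0, -7]],
    [[0, 0, 0], [0, 0, -7]],
    [[0, 0, 0], [0, 0, -7]],
    [[0, 0, 0], [0, 0, -7]],
    [[0, 0, 0], [0, 0, -7]],
    [[0, 0, 0], [0, 0, -7]],
    [[0, 0, 0], [0, 0, -7]],
    [[0, 0, 0], [0, 0, -7]],
    [[0, 0, 0], [0, 0, -7]],
    [[0, 8, 0], [0, 0, -5]],
    [[0, 0, 0], [0, 0, 0]]
  ]
}}

```text
time: 25.98
position: [541.5, 37.4, 105.8]
orientation: [3.141, -0.0, -2.941]
ft_force: [0.1, 0.4, -0.5]
grip_width: 18.1
```

```bash
python3 - <<'E'
from h import *
st()
im=shot('side','s6')[150:250,195:280]
sv(np.clip(255*(im/255.)**.5,0,255).astype(np.uint8),'s6c',None,6)
for d in (11,21,31):
  a=np.radians(d); print(d,[((proj('side',(515.2+s*36*np.cos(a),28.4+s*36*np.sin(a),83))-[195,150])*6).round(0) for s in(1,-1)])
E
```

```text
t 25.98 yaw -168.5 xyz [541.5  37.4 105.8] in tool xy -27.56 3.61 Fx,Fy -0.2 0.4 Mz [ 0.03 -0.04  0.02] w 18.05
11 [array([356., 379.]), array([168., 427.])]
21 [array([348., 369.]), array([175., 438.])]
31 [array([339., 359.]), array([184., 449.])]
```

View pics/s6c.png

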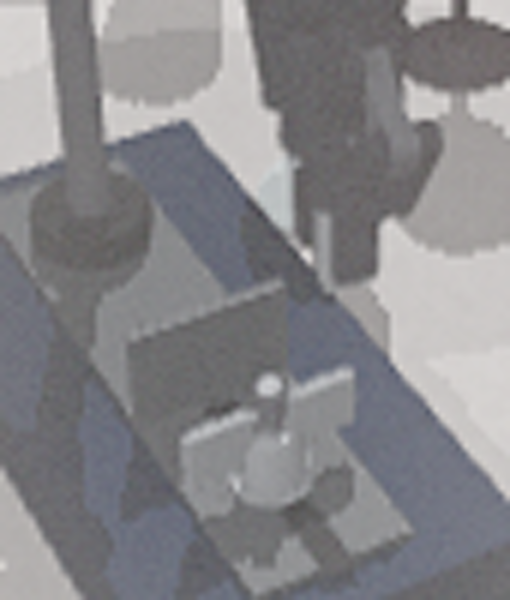

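The nut is now at 21°, from wing ends (352,370) and (182,437), which makes 285° turned. The fingers hover over the opposite wing. Descend and continue.

Emit:
{"api": "move_arm", "payload": {
  "plan": [
    [[0, 0, 12], [0, 0, 0]],
    [[0, 0, 12], [0, 0, 0]],
    [[0, 0, 10], [0, 0, 0]],
    [[0, 0, 8], [0, 0, 0]],
    [[0, 0, 6], [0, 0, 0]],
    [[0, 0, 6], [0, 0, 0]],
    [[0, 0, 6], [0, 0, 0]],
    [[0, 0, 5], [0, 0, 0]],
    [[0, 0, 5], [0, 0, 0]],
    [[0, 0, 0], [0, 0, 0]]
  ]
}}

```text
time: 26.87
position: [541.1, 37.0, 34.9]
orientation: [3.141, -0.001, -2.946]
ft_force: [-0.9, -0.5, 0.3]
grip_width: 17.8
```

Emit:
{"api": "move_arm", "payload": {
  "plan": [
    [[0, -0.8, 0], [0, 0, 1.7]],
    [[0, -0.8, 0], [0, 0, 1.7]],
    [[0, -0.8, 0], [0, 0, 1.7]],
    [[0, 0, 0], [0, 0, 0]]
  ]
}}

```text
time: 27.2
position: [542.2, 34.6, 36.3]
orientation: [-3.142, 0.001, -3.037]
ft_force: [0.6, 0.4, 0.3]
grip_width: 17.9
```

```bash
python3 -c "
from h import *
st()"
```

```text
t 27.2 yaw -174.0 xyz [542.2  34.6  36.3] in tool xy -27.48 3.31 Fx,Fy -0.6 0.3 Mz [-0.03 -0.   -0.02] w 17.87
```

Emit:
{"api": "move_arm", "payload": {
  "plan": [
    [[0, -0.8, 0], [0, 0, 1.7]],
    [[0, -0.8, 0], [0, 0, 1.7]],
    [[0, -0.8, 0], [0, 0, 1.7]],
    [[0, -0.8, 0], [0, 0, 1.7]],
    [[0, -0.8, 0], [0, 0, 1.7]],
    [[0, 0, 0], [0, 0, 0]]
  ]
}}

```text
time: 27.7
position: [542.5, 30.8, 36.3]
orientation: [3.141, 0.001, 3.099]
ft_force: [0.7, 1.0, 0.2]
grip_width: 18.4
```

Emit:
{"api": "move_arm", "payload": {
  "plan": [
    [[0, -0.8, 0], [0, 0, 1.7]],
    [[0, -0.8, 0], [0, 0, 1.7]],
    [[0, -0.8, 0], [0, 0, 1.7]],
    [[0, 0, 0], [0, 0, 0]]
  ]
}}

```text
time: 28.03
position: [542.2, 28.4, 36.2]
orientation: [3.141, 0.001, 3.011]
ft_force: [0.8, 1.0, -1.0]
grip_width: 18.0
```

Emit:
{"api": "move_arm", "payload": {
  "plan": [
    [[0, -0.8, 0], [0, 0, 1.7]],
    [[0, -0.8, 0], [0, 0, 1.7]],
    [[0, -0.8, 0], [0, 0, 1.7]],
    [[0, 0, 0], [0, 0, 0]]
  ]
}}

```text
time: 28.37
position: [541.8, 25.9, 36.1]
orientation: [3.141, 0.0, 2.922]
ft_force: [0.8, 1.9, -0.3]
grip_width: 18.1
```

Emit:
{"api": "move_arm", "payload": {
  "plan": [
    [[0, -0.8, 0], [0, 0, 1.7]],
    [[0, -0.8, 0], [0, 0, 1.7]],
    [[0, -0.8, 0], [0, 0, 1.7]],
    [[0, 0, 0], [0, 0, 0]]
  ]
}}

```text
time: 28.7
position: [541.1, 23.6, 36.1]
orientation: [3.141, 0.0, 2.833]
ft_force: [0.7, -0.0, 0.1]
grip_width: 18.4
```

Emit:
{"api": "move_arm", "payload": {
  "plan": [
    [[0, -0.8, 0], [0, 0, 1.7]],
    [[0, -0.8, 0], [0, 0, 1.7]],
    [[0, -0.8, 0], [0, 0, 1.7]],
    [[0, 0, 0], [0, 0, 0]]
  ]
}}

```text
time: 29.03
position: [540.3, 21.3, 36.1]
orientation: [3.142, 0.0, 2.744]
ft_force: [0.2, 1.1, -0.1]
grip_width: 18.2
```

Emit:
{"api": "move_arm", "payload": {
  "plan": [
    [[0, -0.8, 0], [0, 0, 1.7]],
    [[0, -0.8, 0], [0, 0, 1.7]],
    [[0, -0.8, 0], [0, 0, 1.7]],
    [[0, 0, 0], [0, 0, 0]]
  ]
}}

```text
time: 29.37
position: [539.3, 19.1, 36.0]
orientation: [3.142, 0.0, 2.656]
ft_force: [-0.0, 0.7, -1.3]
grip_width: 17.9
```

Emit:
{"api": "move_arm", "payload": {
  "plan": [
    [[0, -0.8, 0], [0, 0, 1.7]],
    [[0, -0.8, 0], [0, 0, 1.7]],
    [[0, -0.8, 0], [0, 0, 1.7]],
    [[0, 0, 0], [0, 0, 0]]
  ]
}}

```text
time: 29.7
position: [538.0, 17.0, 36.0]
orientation: [-3.142, 0.0, 2.567]
ft_force: [1.0, -0.3, 0.3]
grip_width: 18.3
```

Emit:
{"api": "move_arm", "payload": {
  "plan": [
    [[0, -0.8, 0], [0, 0, 1.7]],
    [[0, -0.8, 0], [0, 0, 1.7]],
    [[0, -0.8, 0], [0, 0, 1.7]],
    [[0, 0, 0], [0, 0, 0]]
  ]
}}

```text
time: 30.03
position: [536.9, 15.5, 36.1]
orientation: [3.141, -0.0, 2.478]
ft_force: [1.9, 3.2, -1.2]
grip_width: 18.3
```

The force rose to about 3.7 N and the tool lagged, so this may be the stop. One small step will confirm it.

Emit:
{"api": "move_arm", "payload": {
  "plan": [
    [[0, -0.8, 0], [0, 0, 1.7]],
    [[0, 0, 0], [0, 0, 0]],
    [[0, 0, 0], [0, 0, 0]]
  ]
}}

```text
time: 30.28
position: [536.7, 15.4, 36.1]
orientation: [3.14, -0.0, 2.45]
ft_force: [4.2, 6.2, -0.7]
grip_width: 17.9
```

```bash
python3 -c "
from h import *
st()"
```

```text
t 30.28 yaw 140.4 xyz [536.7  15.4  36.1] in tool xy -24.86 3.66 Fx,Fy 0.7 7.5 Mz [ 1.17 -0.76  0.08] w 17.89
```

The nut has stopped. The tool no longer advances, and the reaction is a clean 7.5 N tangential against about 1 N while turning. Back off, lift and retreat.

Emit:
{"api": "move_arm", "payload": {
  "plan": [
    [[0, 2.5, 0], [0, 0, 0]],
    [[0, 2.5, 0], [0, 0, 0]],
    [[0, 0, 0], [0, 0, 0]],
    [[0, 0, -15], [0, 0, 0]],
    [[0, 0, -20], [0, 0, 0]],
    [[0, 0, -25], [0, 0, 0]],
    [[0, 0, -25], [0, 0, 0]],
    [[0, 0, -25], [0, 0, 0]],
    [[0, 0, -25], [0, 0, 0]],
    [[0, 0, -25], [0, 0, 0]],
    [[0, 0, 0], [0, 0, 0]]
  ]
}}

```text
time: 31.2
position: [540.7, 18.1, 201.1]
orientation: [3.138, 0.005, 2.447]
ft_force: [0.9, -0.4, 0.4]
grip_width: 18.0
```

```bash
python3 - <<'E'
from h import *
st()
s=imaging.read_camera('side'); t=imaging.read_camera('top'); np.save('pics/fs.npy',s)
s0=np.load('pics/side0.npy'); t0=np.load('pics/top0.npy')
for n,(x0,y0,x1,y1) in {'goblet':(236,130,262,192),'tumbler':(265,254,310,312),'flask':(303,215,333,266)}.items():
    print(n,'mean abs diff',np.abs(s[y0:y1,x0:x1].astype(int)-s0[y0:y1,x0:x1]).mean().round(1))
# wing direction: bright top edges near the nut, projected to z=82
im=cv2.GaussianBlur(cv2.cvtColor(s,cv2.COLOR_RGB2GRAY),(0,0),.7).astype(float)
for d in range(-90,90,6):
    a=np.radians(d); v=[]
    for q in (*np.arange(-34,-12,2),*np.arange(14,36,2)):
        u,w=proj('side',(517.2+q*np.cos(a),28.4+q*np.sin(a),82)); v.append(cv2.getRectSubPix(im.astype(np.float32),(1,1),(float(u),float(w)))[0,0])
    print(d,int(np.mean(v)),end='; ')
E
```

```text
t 31.2 yaw 140.2 xyz [540.7  18.1 201.1] in tool xy -26.15 8.37 Fx,Fy -0.9 0.3 Mz [ 0.02 -0.06 -0.06] w 18.03
goblet mean abs diff 50.1
tumbler mean abs diff 10.7
flask mean abs diff 6.7
-90 79; -84 77; -78 74; -72 72; -66 72; -60 72; -54 72; -48 72; -42 74; -36 80; -30 93; -24 109; -18 108; -12 93; -6 82; 0 77; 6 75; 12 74; 18 73; 24 71; 30 70; 36 67; 42 65; 48 67; 54 75; 60 78; 66 77; 72 78; 78 80; 84 79;
```

The wing now reads about -21°, so about 327° (5.7 rad) turned in total, within the expected 3.6 to 6.4 rad. I'll move the arm aside to check that the glasses haven't moved.

Emit:
{"api": "move_arm", "payload": {
  "plan": [
    [[-10, -32, 0], [0, 0, 0]],
    [[-10, -32, 0], [0, 0, 0]],
    [[-10, -32, 0], [0, 0, 0]],
    [[-10, -32, 0], [0, 0, 0]],
    [[-10, -32, 0], [0, 0, 0]],
    [[-10, -32, 0], [0, 0, 0]],
    [[-10, -32, 0], [0, 0, 0]],
    [[-10, -32, 0], [0, 0, 0]],
    [[-10, -32, 0], [0, 0, 0]],
    [[-10, -32, 0], [0, 0, 0]],
    [[0, 0, 0], [0, 0, 0]],
    [[0, 0, 0], [0, 0, 0]]
  ]
}}

```text
time: 32.3
position: [409.9, -292.6, 194.4]
orientation: [-3.141, -0.002, 2.444]
ft_force: [0.6, 0.5, 0.0]
grip_width: 18.5
```

```bash
python3 - <<'E'
from h import *
st()
I={}
for n in('side','top'): I[n]=imaging.read_camera(n)
B={'goblet':{'side':(236,130,262,192),'top':(166,172,206,206)},'tumbler':{'side':(265,254,310,312),'top':(326,170,364,202)},'flask':{'side':(303,215,333,266),'top':(290,136,314,164)}}
for k,d in B.items():
  for n,(x0,y0,x1,y1) in d.items():
    a=cv2.cvtColor(np.load(f'pics/{n}0.npy'),cv2.COLOR_RGB2GRAY)[y0:y1,x0:x1]; b=cv2.cvtColor(I[n],cv2.COLOR_RGB2GRAY)[y0-10:y1+10,x0-10:x1+10]
    m=cv2.minMaxLoc(cv2.matchTemplate(b,a,cv2.TM_CCOEFF_NORMED)); print(k,n,'corr',round(m[1],2),'shift px',np.array(m[3])-10)
E
```

```text
t 32.3 yaw 140.0 xyz [ 409.9 -292.6  194.4] in tool xy -125.59 -313.59 Fx,Fy -0.1 0.7 Mz [-0.02 -0.01  0.03] w 18.52
goblet side corr 0.97 shift px [0 0]
goblet top corr 0.96 shift px [0 0]
tumbler side corr 0.96 shift px [0 0]
tumbler top corr 0.96 shift px [0 0]
flask side corr 0.97 shift px [0 0]
flask top corr 0.96 shift px [0 0]
```

```bash
python3 -c "
from h import *
print(r.close_job())"
```

```text
the job is handed in; nothing more can be done
None
```

I screwed the wing nut down clockwise until it stopped turning, then handed the job in at about 32 s of the 51 s allowed. I never pinched it, and the highest force I read was about 7.5 N against the 35 N limit.

- **How it was turned:** I used a two-finger sweep, then two gentle arcs against one wing at a time. The total was about 327° (5.7 rad), inside the expected 3.6 to 6.4 rad.
- **Stop check:** In the last steps the tool stopped advancing and the force rose to about 7.5 N, against about 1 N while turning. I did not check the stop a second way, and the joint value itself can't be read.
- **Glasses and bottle:** The goblet, tumbler and flask showed no shift in either camera (match 0.96–0.97). The arm ended clear of everything.
- **Disagreement:** With the jaws part open, the finger ends sat about 30 mm higher than the reported TCP. My first stroke therefore passed above the wings without touching the nut; I corrected the height from the camera images.

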